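# Nest three pipe end caps into a counter set

## Robot

A 6-joint arm with a two-finger parallel gripper is mounted at the origin on the work surface. World frame = base frame: x ahead of the robot, y to its left, z up, the work surface at z = 0. Lengths are in m, angles in rad, forces in N, time in s.
With the tool pointing down it reaches from about 0.35 to 0.975 m from the base axis. Payload 17.4 kg.
Tool frame: the origin (TCP) lies midway between the tips of the shut fingers; the grasp point (between the pads) lies 19 mm behind it; z points along the fingers, y is the line along which they close (so a half turn about z gives the same grasp; the last joint's range is limited). The gripper opens to 85 mm and grips with 20 to 120 N. Pads are 22 mm wide; open, the fingers measure 114 mm over their backs; the gripper's body (76 mm by 85 mm) begins 54 mm behind the grasp point. The pads swing forward as they close: fully open they stand 13 mm farther back than shut.
Start: joints at [1.122, 0.116, 1.442, -0, 1.584, -0.038], TCP at [0.27, 0.619, 0.231] pointing down, gripper open.
Joint ranges: [-2.83, 2.83], [-0.83, 2.19], [0.07, 2.5], [-1.14, 4.28], [0.01, 3], [-2.97, 2.97]. Speed limits (rad/s): [1.89, 1.89, 2.22, 3.14, 3.14, 3.14].

## Interface

Orientations are given as [roll, pitch, yaw] about the fixed x, y, z axes, in that order (R = Rz(yaw) Ry(pitch) Rx(roll)).
In Python, from station import * gives the robot as it stands. The module is installed in compiled form; this text tells all that it offers. Calls block until the motion is done:
- move_ptp(position, orientation): joint-space move of the TCP to a pose.
- move_l(position, max_speed=0.15, rot=None): straight line of the TCP; rot=None keeps the orientation; max_speed is the mean speed in m/s.
- move_joints(angles): joint-space move.
- move_gripper(opening, force=None): finger opening in m; force is the grip in N (None keeps the last); returns when the fingers have stopped.
- pause(seconds).
- inverse_kinematics(position, orientation): joint angles nearest the present ones, or None.
- get_state(): the state.
- read_camera(name): name is "scene" or "top"; returns the picture (384x512x3 uint8, red, green, blue); there is no depth.
- camera_model(name): a dict with "fx", "fy", "cx", "cy" (pixels), "R" (3x3) and "t" (3): a world point X has camera coordinates R X + t. Camera axes: x right, y down, z forward; pixel columns grow to the right and rows downward; lengths in m; the calibration is good to about 2 mm. A picture is of the moment at which its call begins. camera_model takes no time and is no camera call.
A pose or a line that the arm cannot do raises IKError and nothing moves.
- hand_in(): hands the job in; it is judged then, once.
The state is a dict: "t": time; "joint_pos": joint angles; "qvel": joint speeds; "joint_efforts": joint torques, N m; "tcp_pos": TCP position; "orientation": TCP orientation; "force": force on the tool from outside, world axes, zero at the start; "moment": the same for the moment, N m; "gripper_width": finger opening in m; "gripper_force": force on a finger pad.
Only numpy, scipy, OpenCV 4.12 (cv2) and the standard library are available. Lean on these libraries where they do the work, as an engineer would, in place of code of your own. Each camera call takes 0.05 s, during which the arm holds its last target. There are 200 camera calls.

## Task

Make up a nested set of the three brown pipe end caps in the blue tray: leave the big cap standing in the tray with its mouth up, put the middle cap inside it and the small cap, which is lying on its side on the counter, inside the middle one, all mouth up, level and fully home. Do not disturb the other things on the counter or in the tray; the open-ended coupling that looks much like a cap is not part of the set.

Things in the scene. Friction and masses are not known exactly. Their poses are not given: they have to be found in the camera images.
- tray: Blue plastic tray fixed to the counter, 260 x 240 mm (x, y), walls 25 mm high and 5 mm thick, floor 5 mm thick. Origin: centre of its underside, on the counter; z up.
- big_cap: Big brown plastic pipe end cap: straight round cup, outer diameter 78 mm, inner 69 mm, height 50 mm, closed end 6 mm thick with a bevelled edge. Origin: centre of the outside of the closed end; z along its axis, out of the mouth. Stands mouth up on the tray floor, loose, about 0.14 kg.
- middle_cap: Middle brown plastic pipe end cap: straight round cup, outer diameter 66 mm, inner 57 mm, height 58 mm, closed end 6 mm thick with a bevelled edge. Origin: centre of the outside of the closed end; z along its axis, out of the mouth. Stands mouth up on the counter, loose, about 0.10 kg. Fully home in the big cap, its rim stands 14 mm above that rim.
- small_cap: Small brown plastic pipe end cap: straight round cup, outer diameter 54 mm, inner 45 mm, height 66 mm, closed end 6 mm thick with a bevelled edge. Origin: centre of the outside of the closed end; z along its axis, out of the mouth. Lies on its side on the counter (axis 26.5 mm up), mouth roughly to +y, about 0.08 kg. Home in the middle cap, its rim is 14 mm above that rim.
- coupling: Not part of the set: brown straight coupling, a sleeve open at both ends, outer diameter 60 mm, bore 51 mm, 56 mm tall, standing on the counter. Origin: centre of its underside.
- elbow: Not part of the set: brown 90 degree elbow lying in the tray; two branches 36 mm in diameter reach 34 mm from the corner along its x and y. Origin: under the corner, on the tray floor.
- tee: Not part of the set: brown tee lying flat, 42 mm in diameter, 80 mm long along x, branch to 42 mm along y. Origin: under the crossing, on the counter.
- jar: Not part of the set: white jar with black lid, 60 mm in diameter, 85 mm tall. Origin: centre of its underside.
- offcut: Not part of the set: brown pipe offcut 32 mm in diameter, 150 mm long, lying along its x. Origin: under its middle, on the counter.
- wrench: Not part of the set: steel wrench lying on the counter along its x. Origin: under its middle, on the counter.
Mind the look-alikes: they are no part of the job. What is shaped like the middle_cap but pink or turquoise is not meant.

How it is judged:
At the end, for the whole second after the job is handed in: The big cap stands mouth up (within 3 deg) on the tray floor; the middle cap is inside it and the small cap inside the middle one, mouth up within 4 deg, centred within 5 mm, each underside on the 6 mm floor of the cap around it (within 2.5 mm). All released and at rest (angle between big_cap's own z axis and vertical below 0.05 rad and z of big_cap in the frame of tray between 0.0025 and 0.009 m and x of big_cap in the frame of tray between -0.13 and 0.13 m and y of big_cap in the frame of tray between -0.12 and 0.12 m and horizontal distance between middle_cap and big_cap below 0.005 m and z of middle_cap in the frame of big_cap between 0.0035 and 0.0085 m and angle between each of middle_cap, small_cap's own z axis and vertical below 0.07 rad and horizontal distance between small_cap and middle_cap below 0.005 m and z of small_cap in the frame of middle_cap between 0.0035 and 0.0085 m and linear speed of each of big_cap, middle_cap, small_cap below 0.02 m/s); the robot touches nothing.
It fails at once if the coupling, elbow, tee, jar, offcut or wrench is shifted by more than 30 mm (distance of any of coupling, elbow, tee, jar, offcut, wrench from where it was at the start of the episode above 0.03 m).
It also fails if it takes over 72 s, if anything falls off the work surface, if the arm or the gripper's body presses on something with over 40 N, if the wrist force passes 120 N, or if a joint passes its speed limit or range.

## Working session

There is one attempt and no reset: what is moved stays moved. The work goes in short steps, each a Python script; the robot and the scene stay as the last script left them, time stands still between calls to the robot, and variables do not carry over. Pictures are saved under pics/ and viewed, at most 10 in all, crops included, and the job is handed in when it is done.

```bash
mkdir -p pics
python3 - <<'E'
from station import *
import cv2,numpy as np
for n in("scene","top"):
    im=read_camera(n); cv2.imwrite(f"pics/{n}0.png",im[:,:,::-1]); m=camera_model(n); print(n,m["fx"],m["cx"],m["cy"],np.round(m["R"],3).tolist(),np.round(m["t"],3), np.round(-np.array(m["R"]).T@m["t"],3))
a=[cv2.imread(f"pics/{n}0.png") for n in("scene","top")]
cv2.imwrite("pics/top0b.png",cv2.resize(a[1],(800,600),interpolation=cv2.INTER_CUBIC))
cv2.imwrite("pics/scene0b.png",cv2.resize(a[0],(800,600),interpolation=cv2.INTER_CUBIC))
print(get_state())
E
```

```text
scene 452.3062010395955 258.60555405209897 194.7881466653914 [[-0.621, 0.783, 0.003], [0.654, 0.521, -0.548], [-0.431, -0.339, -0.837]] [ 0.377 -0.304  1.5  ] [1.079 0.371 1.087]
top 470.14486607053345 267.978285180898 187.89652423078508 [[-0.029, -1.0, 0.003], [-0.997, 0.029, -0.068], [0.067, -0.005, -0.998]] [-0.028  0.538  1.191] [ 0.456 -0.037  1.225]
{'t': 0.1, 'joint_pos': array([ 1.12222151e+00,  1.16441428e-01,  1.44219165e+00,  4.46330310e-06,
        1.58403692e+00, -3.78015305e-02]), 'qvel': array([ 0.00069202, -0.00089743, -0.00188245, -0.00030778,  0.00131004,
       -0.00282794]), 'joint_efforts': array([ 2.34161060e-03, -7.33664918e+01, -6.33789110e+01, -7.56423105e-05,
        5.31096419e-03,  2.32766399e-05]), 'tcp_pos': array([0.26947033, 0.61868374, 0.23063794]), 'orientation': array([-3.14051625e+00, -4.51752827e-05,  2.73081940e+00]), 'force': array([0.20096659, 0.61637971, 0.20793056]), 'moment': array([-0.02831642, -0.05635028,  0.01260743]), 'gripper_force': 0.0, 'gripper_width': 0.08555156732739604}
```

View pics/top0b.png

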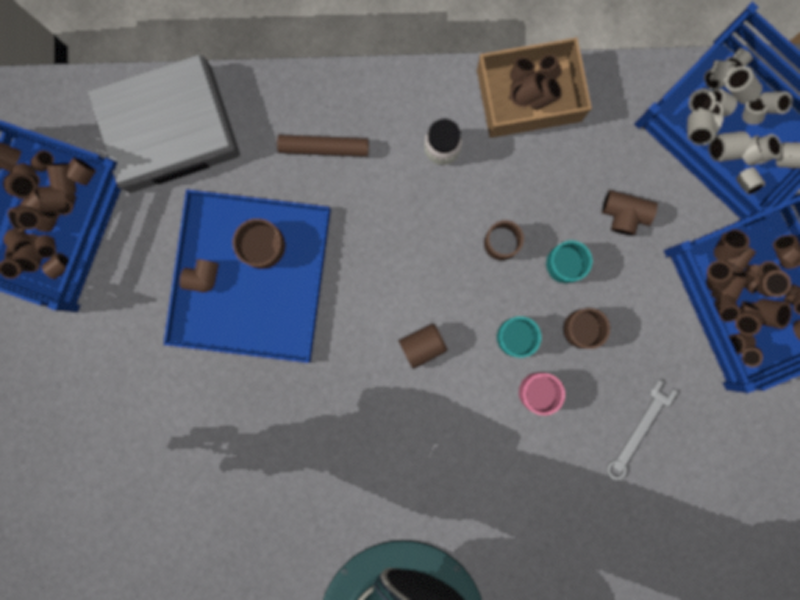

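View pics/scene0b.png

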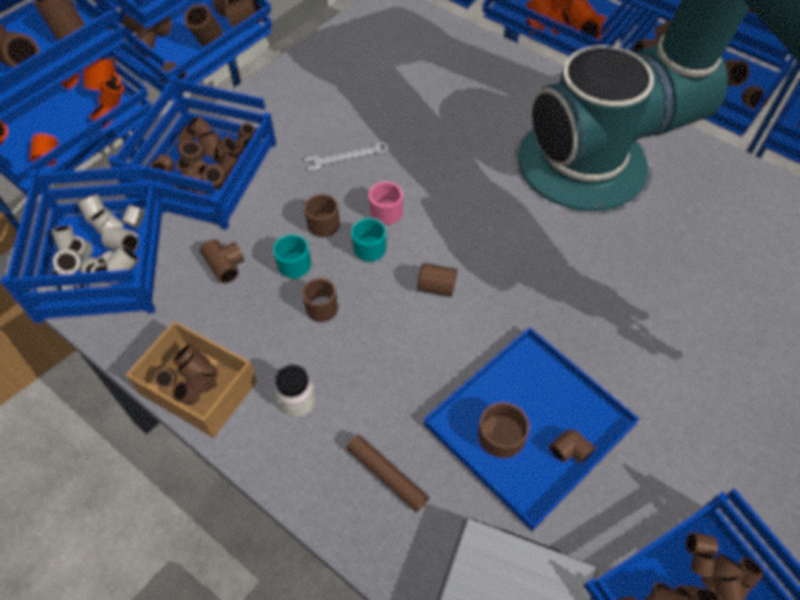

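The top view (800x600) shows these brown standing rings:
- **(503,240):** grey counter shows through it, so it is the coupling.
- **(586,328):** it has a brown floor, so it is the middle cap.
- **(258,243), in the tray:** the big cap.

The small cap lies at (423,345). The turquoise cups at (570,262) and (519,337) and the pink cup at (543,394) are decoys. Next I measure, and take one crop to confirm.

```bash
cat > vis.py <<'E'
from station import *
import cv2,numpy as np
from scipy.optimize import least_squares
def plane(cam,px,z):
    m=camera_model(cam);R=np.array(m["R"]);t=np.array(m["t"]);px=np.atleast_2d(px).astype(float)
    d=np.c_[(px[:,0]-m["cx"])/m["fx"],(px[:,1]-m["cy"])/m["fy"],np.ones(len(px))]@R
    c=-R.T@t; return (c+d*((z-c[2])/d[:,2])[:,None])[:,:2],c
def proj(cam,X):
    m=camera_model(cam);p=np.array(m["R"])@X+m["t"];return np.array([m["fx"]*p[0]/p[2]+m["cx"],m["fy"]*p[1]/p[2]+m["cy"]])
def brown(im):
    i=im.astype(int);r,g,b=i[...,0],i[...,1],i[...,2]
    return cv2.morphologyEx(((r-b>12)&(r>=g+4)&(r<150)).astype(np.uint8),cv2.MORPH_CLOSE,np.ones((3,3)))
def contour(cam,im,px,mask=None):
    cs,_=cv2.findContours(brown(im) if mask is None else mask,cv2.RETR_EXTERNAL,cv2.CHAIN_APPROX_NONE)
    cs=[c for c in cs if cv2.contourArea(c)>60]
    return max(cs,key=lambda c:cv2.pointPolygonTest(c,tuple(map(float,px)),True))[:,0]
def rim(cam,im,px,z,r):
    """outline on the rim plane; the half away from the camera is the rim itself"""
    P,c=plane(cam,contour(cam,im,px),z); out=P.mean(0)-c[:2]; out/=np.linalg.norm(out); ce=P.mean(0)
    for _ in range(5):
        Q=P[(P-ce)@out>0.0]; s=least_squares(lambda v:np.hypot(*(Q-v[:2]).T)-v[2],[*ce,r],loss="soft_l1",f_scale=.001); ce=s.x[:2]
    return ce,s.x[2]
E
cat > m.py <<'E'
from vis import *
ims={n:read_camera(n) for n in("scene","top")}
k=1/1.5625
for name,t,s,z,r in[("big",(258,243),(503,430),.055,.039),("mid",(586,328),(322,215),.058,.033),("coup",(503,240),(321,300),.056,.030)]:
    for cam,p in(("top",t),("scene",s)):
        try: print(name,cam,rim(cam,ims[cam],(p[0]*k,p[1]*k),z,r))
        except Exception as e: print(name,cam,e)
P,_=plane("top",contour("top",ims["top"],(423*k,345*k)),.0265); rc=cv2.minAreaRect((P*1000).astype(np.float32)); print("small top",rc)
for c in ((519,337),(570,262),(543,394)): print("decoy",plane("top",(c[0]*k,c[1]*k),.058)[0])
print("elbow",plane("top",(200*k,275*k),.02)[0],"tray corners",plane("top",np.array([(186,192),(330,207),(311,360),(166,345)])*k,.025)[0].tolist())
a=ims["top"][130:250,245:400];b=ims["scene"][110:210,185:300]
cv2.imwrite("pics/crop1.png",np.hstack([cv2.resize(a,(400,300),interpolation=2),cv2.resize(b,(400,300),interpolation=2)])[:,:,::-1])
E
python3 m.py
```

```text
big top (array([0.62561206, 0.21466223]), np.float64(0.03472722745136219))
big scene (array([0.6270626 , 0.21643829]), np.float64(0.03564407920835022))
mid top (array([ 0.47288756, -0.31332362]), np.float64(0.031422803036355265))
mid scene (array([ 0.47282484, -0.31123914]), np.float64(0.03154004075765523))
coup top (array([ 0.61978237, -0.18384414]), np.float64(0.02922179838930061))
coup scene (array([ 0.62072327, -0.18173214]), np.float64(0.02956777935951148))
small top ((452.76214599609375, -47.504058837890625), (49.93146896362305, 65.9511947631836), 24.883691787719727)
decoy [[ 0.4610266  -0.20059554]]
decoy [[ 0.57819089 -0.28663979]]
decoy [[ 0.37019931 -0.23503945]]
elbow [[0.57811749 0.3148717 ]] tray corners [[0.7158215923418418, 0.33525984737029757], [0.684084362501562, 0.09832250145153563], [0.43366335897691904, 0.13442317742762155], [0.46482385774699686, 0.369666881418724]]
```

View pics/crop1.png

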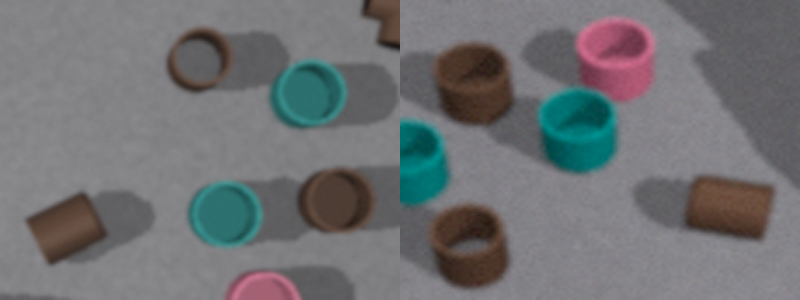

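The crop confirms it. The coupling at upper left shows counter through its bore, and the middle cap at (337,200) has a brown floor. The small cap at (66,228) has its rim to the lower left (+y). Both cameras agree to about 2 mm. Next I square up on the big cap with two light squeezes at right angles.

```bash
cat > rob.py <<'E'
from station import *
import numpy as np
D=lambda yaw:[np.pi,0,yaw]
def squeeze(xy,yaw,z,zup,opening=.085,last=False):
    """light squeeze at two yaws: the round part centres itself in the jaws each time"""
    xy=np.array(xy,float)
    for i,y in enumerate((yaw+np.pi/2,yaw)):
        move_ptp([*xy,zup],D(y)); move_l([*xy,z],.15)
        move_gripper(0.03,20); s=get_state(); print("width",round(s["gripper_width"],4),"tcp",s["tcp_pos"].round(4),"F",s["force"].round(1))
        if i==1 and last: return
        move_gripper(opening); move_l([*xy,zup],.2)
def st(): s=get_state(); print("t",round(s["t"],2),s["tcp_pos"].round(4),"w",round(s["gripper_width"],4),"F",s["force"].round(1),"pad",round(float(s["gripper_force"]),1))
E
python3 - <<'E'
from rob import *
move_ptp([.6263,.2155,.15],D(1.9-.78)); st()
squeeze((.6263,.2155),1.9-.78,.034,.08); st()
E
```

```text
t 2.17 [0.6261 0.2164 0.1502] w 0.0853 F [-0.4 -0.2 -0.3] pad 0.0
width 0.0761 tcp [0.627  0.2157 0.0355] F [0.6 0.4 5.7]
width 0.0763 tcp [0.627  0.2157 0.0355] F [ 0.6 -0.6  5.3]
t 7.67 [0.6267 0.2156 0.0811] w 0.0851 F [-0.7 -0.2 -0.6] pad 0.0
```

The big cap is centred at (0.627, 0.2157). Now the middle cap: squeeze it, grip it and carry it over.

Run:
```python
from rob import *
xy=(.4729,-.3122)
move_l([.6267,.2156,.15],.25)
move_ptp([*xy,.16],D(1.0+np.pi/2))
squeeze(xy,1.0,.0385,.09,last=True)
move_gripper(.03,50); st(); z0=get_state()["tcp_pos"][2]
move_l([*xy,.2],.2); st()
move_ptp([.6268,.2156,.17],D(1.0)); st(); print("grip z",z0)
from vis import *
im=read_camera("top"); c=im[90:250,80:270]; cv2.imwrite("pics/held.png",cv2.resize(c[:,:,::-1],(570,480),interpolation=2))
im=read_camera("scene"); cv2.imwrite("pics/held2.png",cv2.resize(im[150:330,230:430,::-1],(600,540),interpolation=2))
```

```text
width 0.0643 tcp [ 0.4736 -0.3127  0.0403] F [-0.9  0.6  6.9]
width 0.064 tcp [ 0.4734 -0.3126  0.0399] F [-1.7  1.2  6.9]
t 14.53 [ 0.4735 -0.3126  0.0402] w 0.0631 F [-2.6  1.  10.3] pad 53.8
t 15.49 [ 0.4725 -0.3119  0.1985] w 0.0631 F [-0.4  0.3 -1.3] pad 54.8
t 17.48 [0.627  0.2147 0.1701] w 0.0631 F [ 1.  -0.7 -0.5] pad 54.8
grip z 0.040210360457813454
```

View pics/held2.png

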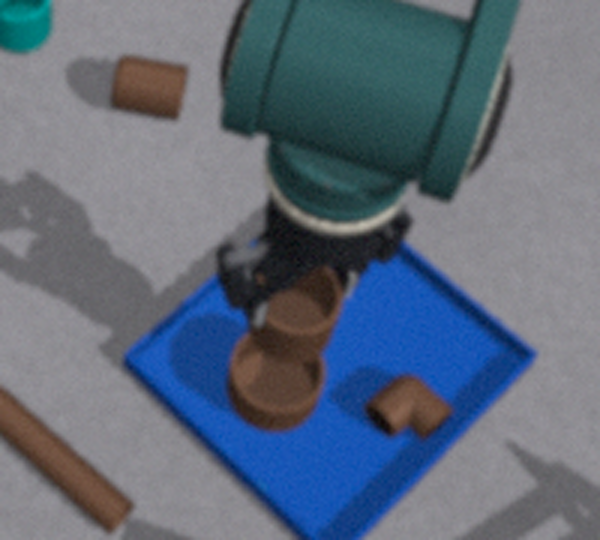

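The middle cap is held upright above the big cap, which sits at (277,385) in this crop. I lower it with the wrist force watched.

Run:
```python
from rob import *
move_l([.6268,.2156,.098],.15); pause(.2); st()
for z in (.092,.087,.082,.074,.066,.058,.0525):
    move_l([.6268,.2156,z],.05); st()
    if abs(get_state()["force"][2])>12 or np.hypot(*get_state()["force"][:2])>12: print("contact"); break
```

```text
t 18.41 [0.6273 0.2158 0.0993] w 0.0628 F [-0.2  0.  -0.3] pad 54.8
t 18.68 [0.6266 0.2155 0.0916] w 0.0632 F [0.2 0.2 0.1] pad 54.8
t 18.93 [0.6266 0.2155 0.0865] w 0.0629 F [ 0.1  0.4 -0.4] pad 54.8
t 19.18 [0.6266 0.2156 0.0815] w 0.0632 F [ 0.4  0.1 -0.7] pad 54.8
t 19.48 [0.6265 0.2156 0.0734] w 0.0635 F [ 0.6  0.9 -0.5] pad 54.8
t 19.79 [0.6266 0.2155 0.0655] w 0.0632 F [ 1.   0.3 -1.9] pad 54.8
t 20.1 [0.6266 0.2155 0.0575] w 0.0632 F [ 0.3  0.5 -1. ] pad 54.8
t 20.36 [0.6266 0.2155 0.052 ] w 0.0633 F [-0.4 -0.5 -0.1] pad 54.8
```

The cap went down with no contact force. I release it, then check inverse kinematics (IK) for the 45° tilted pick and the mouth-up pose of the small cap.

```bash
cat > small.py <<'E'
from rob import *
from scipy.spatial.transform import Rotation as Ro
Z=np.array([0,0,1.]); b=np.radians(45)
ang=np.radians(114.88); a=np.array([np.cos(ang),np.sin(ang),0])
C=np.array([.4528,-.0475,.0265])+a*.019      # where the pads cross the cap's axis, 14 mm from the mouth
def rpy(z,y): return Ro.from_matrix(np.c_[np.cross(y,z),y,z]).as_euler("xyz")
def pick(s): z=-np.sin(b)*a-np.cos(b)*Z; return z,rpy(z,s*np.cross(Z,a))
def place(s,hd): h=np.array([np.cos(hd),np.sin(hd),0]); z=-np.sin(b)*Z+np.cos(b)*h; return z,rpy(z,s*np.cross(Z,h))
S=.017
E
python3 - <<'E'
from rob import *
move_gripper(.074); st(); move_l([.6267,.2156,.12],.2); st()
from small import *
big=np.array([.6267,.2156,0])
for s in(1,-1):
    z,o=pick(s)
    for d in (0,.1): 
        q=inverse_kinematics(C+z*(S-d),o); print("pick",s,d,None if q is None else np.round(q,2))
    for hd in(-1.2,-.6,.0,.33,.7,1.2):
        z,o=place(s,hd); r=[inverse_kinematics(big+[0,0,zc]+z*S,o) for zc in(.085,.16)]
        print(s,hd,[None if q is None else np.round(q,2) for q in r])
E
```

```text
t 20.62 [0.6269 0.2156 0.0527] w 0.0738 F [-0.1 -0.3  0.1] pad 0.0
t 21.12 [0.6269 0.2157 0.1207] w 0.0742 F [ 0.3  0.4 -0.2] pad 0.0
pick 1 0 [ 0.31 -0.26  2.32 -0.88  1.15 -2.86]
pick 1 0.1 [ 0.49 -0.38  2.27 -0.8   1.38 -2.87]
1 -1.2 [array([ 0.58,  0.29,  1.65, -0.77,  1.45,  0.41]), array([ 0.58,  0.22,  1.6 , -0.76,  1.54,  0.32])]
1 -0.6 [array([ 0.56,  0.07,  1.91, -0.88,  1.  ,  0.02]), array([ 0.56, -0.02,  1.86, -0.82,  1.09, -0.09])]
1 0.0 [array([ 0.41, -0.12,  2.09, -0.61,  0.51, -0.72]), array([ 0.41, -0.21,  2.04, -0.49,  0.63, -0.86])]
1 0.33 [array([ 0.28, -0.16,  2.12,  0.1 ,  0.39, -1.7 ]), array([ 0.28, -0.25,  2.06,  0.07,  0.54, -1.67])]
1 0.7 [array([ 0.14, -0.11,  2.09,  0.73,  0.6 , -2.63]), array([ 0.14, -0.2 ,  2.03,  0.62,  0.71, -2.48])]
1 1.2 [None, None]
pick -1 0 [ 0.31 -0.26  2.32 -0.88  1.15  0.28]
pick -1 0.1 [ 0.49 -0.38  2.27 -0.8   1.38  0.27]
-1 -1.2 [array([ 0.58,  0.29,  1.65, -0.77,  1.45, -2.74]), array([ 0.58,  0.22,  1.6 , -0.76,  1.54, -2.82])]
-1 -0.6 [None, None]
-1 0.0 [array([ 0.41, -0.12,  2.09, -0.61,  0.51,  2.42]), array([ 0.41, -0.21,  2.04, -0.49,  0.63,  2.28])]
-1 0.33 [array([ 0.28, -0.16,  2.12,  0.1 ,  0.39,  1.44]), array([ 0.28, -0.25,  2.06,  0.07,  0.54,  1.47])]
-1 0.7 [array([ 0.14, -0.11,  2.09,  0.73,  0.6 ,  0.51]), array([ 0.14, -0.2 ,  2.03,  0.62,  0.71,  0.66])]
-1 1.2 [array([ 0.02,  0.04,  1.93,  0.88,  1.02, -0.04]), array([ 0.02, -0.04,  1.88,  0.82,  1.11,  0.08])]
```

Run:
```python
from small import *
move_l([.6267,.2156,.2],.25); move_gripper(.085)
z,o=pick(-1)
move_ptp(C+z*(S-.11),o); move_l(C+z*S,.12); st()
move_gripper(.03,50); st(); move_l(C+z*S+[0,0,.12],.15); st()
z,o=place(-1,.5); move_ptp(np.array([.6267,.2156,.19])+z*S,o); pause(.2); st()
from vis import *
im=read_camera("scene"); i2=read_camera("top")
cv2.imwrite("pics/h3.png",np.hstack([cv2.resize(im[130:310,260:400,::-1],(420,540),interpolation=2),cv2.resize(i2[100:240,80:180,::-1],(380,540),interpolation=2)]))
```

```text
t 24.07 [ 0.4501 -0.0409  0.0149] w 0.0849 F [ 0.9 -0.1 -0.2] pad 0.0
t 24.48 [ 0.4502 -0.0409  0.015 ] w 0.0516 F [-2.7  2.1  6.7] pad 52.7
t 25.43 [ 0.4494 -0.0413  0.1333] w 0.052 F [ 0.   0.7 -1.6] pad 52.1
t 26.81 [0.6369 0.2214 0.1776] w 0.0517 F [ 1.2 -0.3 -0.3] pad 52.2
```

View pics/h3.png

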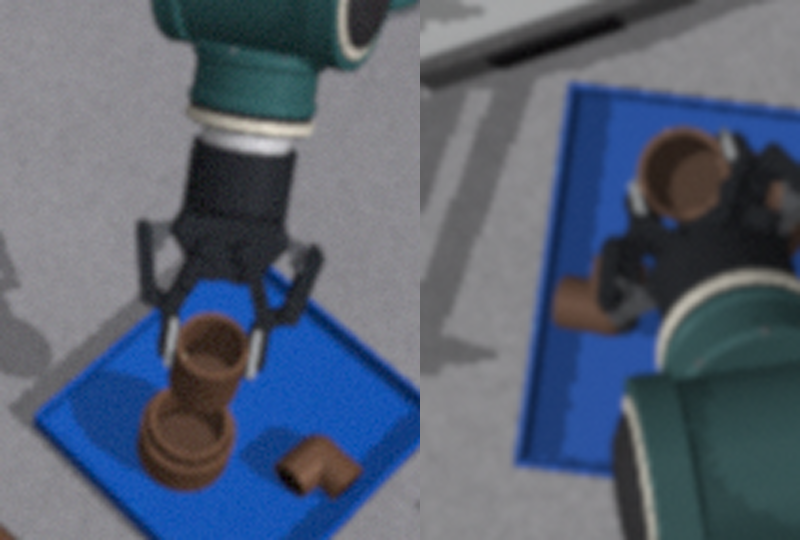

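The picture shows the middle cap nested at (185,440) in the left crop and the small cap held mouth up above it at (210,355). Next I lower it, watching the force.

Run:
```python
from small import *
z,o=place(-1,.5); b0=np.array([.6267,.2156,0])+z*S
move_l(b0+[0,0,.13],.12); st()
for h in (.122,.117,.112,.107,.102,.097,.092):
    move_l(b0+[0,0,h],.05); st(); f=get_state()["force"]
    if abs(f[2])>10 or np.hypot(*f[:2])>10: print("contact"); break
```

```text
t 27.56 [0.6375 0.2214 0.1186] w 0.0519 F [ 0.9 -0.9  0.4] pad 52.2
t 27.87 [0.6372 0.2214 0.1099] w 0.0517 F [0.2 0.6 0.3] pad 52.2
t 28.12 [0.6371 0.2213 0.1046] w 0.0522 F [0.6 0.  0.2] pad 52.2
t 28.37 [0.6371 0.2213 0.0995] w 0.0519 F [ 0.2 -0.3 -1.1] pad 52.2
t 28.62 [0.6371 0.2213 0.0945] w 0.0522 F [-0.1 -0.1 -0.8] pad 52.2
t 28.87 [0.6371 0.2213 0.0895] w 0.0522 F [0.4 0.5 0.4] pad 52.2
t 29.12 [0.6371 0.2213 0.0845] w 0.052 F [-1.1 -0.  -1. ] pad 52.2
t 29.37 [0.6371 0.2213 0.0795] w 0.052 F [ 0.3 -0.5 -0.2] pad 52.2
```

Run:
```python
from small import *
z,o=place(-1,.5); b0=np.array([.6267,.2156,.092])+z*S
move_gripper(.075); st(); move_l(b0-z*.1,.15); move_l(b0-z*.1+[-.15,-.2,.08],.25); st()
from vis import *
im=read_camera("scene"); i2=read_camera("top")
cv2.imwrite("pics/h4.png",np.hstack([cv2.resize(im[230:310,280:380,::-1],(400,320),interpolation=2),cv2.resize(i2[110:230,90:220,::-1],(390,320),interpolation=2)]))
```

```text
t 29.73 [0.6373 0.2214 0.0802] w 0.0753 F [ 0.1 -0.4  0.1] pad 0.0Traceback (most recent call last):
  File "<stdin>", line 3, in <module>
station.IKError: the arm cannot follow that straight line within its joint ranges
```

Run:
```python
from small import *
z,o=place(-1,.5); b0=np.array([.6267,.2156,.092])+z*S; st()
if get_state()["tcp_pos"][2]<.12:
    for d in(.08,.06,.05):
        try: move_l(b0-z*d,.15); break
        except Exception as e: print(d,e)
st()
move_ptp([.5,.08,.25],D(1.0)); st()
from vis import *
im=read_camera("scene"); i2=read_camera("top")
cv2.imwrite("pics/h4.png",np.hstack([cv2.resize(im[230:310,280:380,::-1],(400,320),interpolation=2),cv2.resize(i2[110:230,90:220,::-1],(390,320),interpolation=2)]))
```

```text
t 30.54 [0.5753 0.1875 0.1502] w 0.075 F [ 0.1  0.2 -0.1] pad 0.0
t 30.54 [0.5753 0.1875 0.1502] w 0.075 F [ 0.1  0.2 -0.1] pad 0.0
t 31.47 [0.5002 0.0805 0.2484] w 0.0749 F [-0.1  0.1 -0.7] pad 0.0
```

View pics/h4.png

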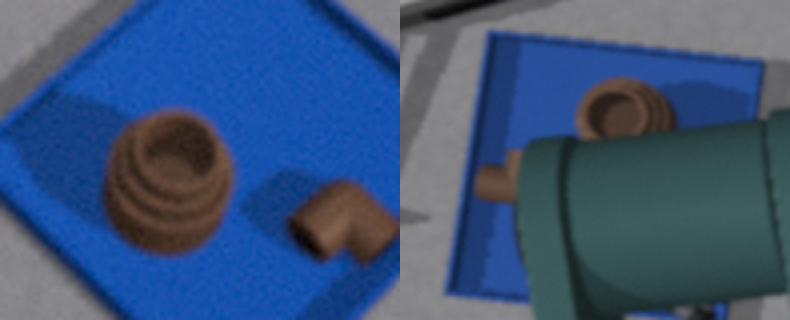

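All three look nested and level. A gentle probe of the small cap's floor with the fingers shut should touch at z = 0.023 if everything is home.

Run:
```python
from rob import *
move_ptp([.6267,.2156,.15],D(1.9)); move_gripper(0.0,20); move_l([.6267,.2156,.05],.15)
for z in (.035,.030,.027,.025,.0235,.022,.0205,.019,.017):
    move_l([.6267,.2156,z],.04); s=get_state(); f=s["force"]; print(z,s["tcp_pos"].round(4),f.round(1),round(s["gripper_width"],4))
    if f[2]>6 or np.hypot(*f[:2])>6: break
move_l([.6267,.2156,.2],.2); move_ptp([.35,-.25,.3],D(1.0)); st()
from vis import *
im=read_camera("scene"); i2=read_camera("top")
cv2.imwrite("pics/h5.png",np.hstack([cv2.resize(im[230:310,280:380,::-1],(400,320),interpolation=2),cv2.resize(i2[110:230,90:220,::-1],(390,320),interpolation=2)]))
```

```text
0.035 [0.629  0.2163 0.0403] [-11.1  -3.4  41.5] -0.0002
t 37.42 [ 0.3504 -0.2497  0.2998] w 0.0002 F [ 0.3 -0.8  0.7] pad 0.0
```

View pics/h5.png

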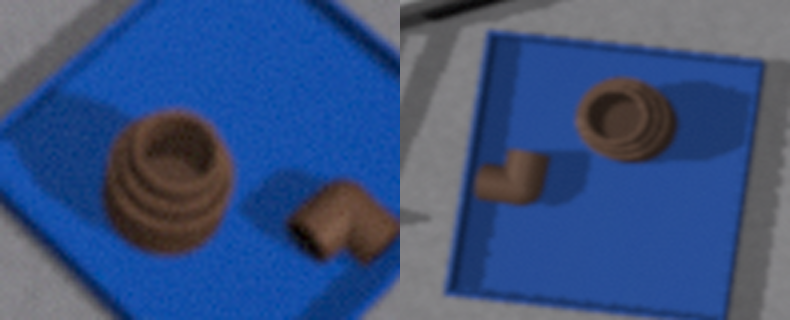

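The probe met 41 N at z = 0.040. Either the wider knuckles hit the rim or the small cap is not home, so I check the rim height from the two views.

Run:
```python
from vis import *
ims={n:read_camera(n) for n in("scene","top")}
def arc(cam,px,z,r):
    P,c=plane(cam,contour(cam,ims[cam],px),z); ce=P.mean(0)
    o=np.r_[ce]-c[:2]; o/=np.linalg.norm(o); ce=P[np.argmax(P@o)]-r*o
    for _ in range(8):
        v=P-ce; Q=P[(v@o)>.8*np.hypot(*v.T)]
        ce=least_squares(lambda u:np.hypot(*(Q-u).T)-r,ce).x
    return ce
sp=proj("scene",np.array([.6267,.2156,.06])); tp=proj("top",np.array([.6267,.2156,.06]))
for z in(.076,.083,.09,.1):
    s,t=arc("scene",sp,z,.026),arc("top",tp,z,.026); print(z,s.round(4),t.round(4),(s-t).round(4))
a=cv2.resize(ims["scene"][235:300,285:350,::-1],(560,560),interpolation=2)
for z,r,c in((.083,.027,(0,255,0)),(.069,.033,(0,255,255)),(.055,.039,(255,255,0))):
    for th in np.linspace(0,6.28,80):
        p=(proj("scene",np.array([.6267+r*np.cos(th),.2156+r*np.sin(th),z]))-[285,235]+.5)*560/65
        cv2.circle(a,tuple(int(v) for v in p),1,c,-1)
cv2.imwrite("pics/h6.png",a)
```

```text
0.076 [0.6265 0.2175] [0.63   0.2175] [-0.0035  0.    ]
0.083 [0.6298 0.2186] [0.6288 0.2158] [0.001  0.0029]
0.09 [0.6332 0.2198] [0.6277 0.2141] [0.0055 0.0057]
0.1 [0.6379 0.2214] [0.626  0.2117] [0.0119 0.0097]
```

View pics/h6.png

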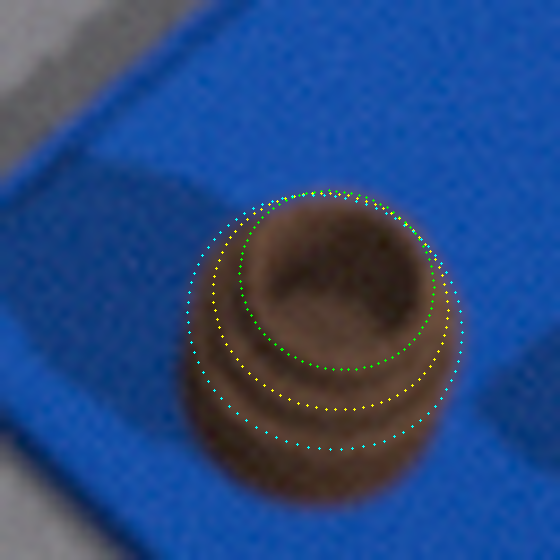

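The two views agree for a rim height of about 0.08 m, and all three drawn rings (0.083, 0.069 and 0.055 m) follow the rims. So the set is home, and the probe had only met the rim with its knuckles. Handing in.

```bash
python3 -c "
from rob import *
st(); print(hand_in())"
```

```text
t 37.62 [ 0.3503 -0.2497  0.2998] w -0.0001 F [-0.1  0.5  0.5] pad 0.0
the job is handed in; nothing more can be done
None
```

I handed the job in at 37.6 s with the three caps nested mouth up in the tray and, by two camera views, level and fully home; no verdict came back, and my final probe pressed on the small cap at about 41 N, which may count against the 40 N limit.

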